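# Nest the bar cups on their board and put the lid on

## Robot

A 7-joint arm with a two-finger parallel gripper is mounted at the origin on the work surface. World frame = base frame: x ahead of the robot, y to its left, z up, the work surface at z = 0. Lengths are in m, angles in rad, forces in N, time in s.
With the tool pointing down it reaches from about 0.35 to 0.9 m from the base axis. Payload 19.9 kg.
Tool frame: the origin (TCP) lies between the finger pads; the fingertips stand 14 mm ahead of it and the grasp point (between the pads) lies 5 mm behind it; z points along the fingers, x is the direction in which the jaws open and shut, and the axes are right-handed (so a half turn about z gives the same grasp; the last joint's range is limited). The gripper opens to 94 mm and grips with 3 to 60 N. Pads are 16 mm wide; open, the fingers measure 119 mm over their backs; the gripper's body (75 mm by 177 mm) begins 78 mm behind the grasp point.
Start: joints at [-1.343, 0.417, -0.01, 1.614, 0.005, 1.111, -0.053], TCP at [0.166, 0.603, 0.219] pointing down, gripper open.
Joint ranges: [-2.81, 2.81], [-0.39, 2.02], [-1.27, 1.25], [0.06, 2.57], [-1.19, 4.33], [0.19, 2], [-2.82, 2.82]. Speed limits (rad/s): [1.89, 1.89, 2.39, 2.39, 3.01, 3.01, 3.01].

## Interface

Orientations are given as a rotation vector (axis times angle).
In Python, from station import sense, imaging, env gives the robot as it stands.
- The arm moves only by the tool jog_arm, never from a script. Its argument "motion" is a list that holds one entry, the list of rows, each a list of 4 numbers: the shift along the tool's x, y, z in m, then the turn about the tool's z in degrees. A call has 1 to 20 rows; each row shifts and turns the commanded pose from where the row before left it, along the tool's axes as they then stand; what a row does not reach is not made up. A row lasts 1/8 s, in which the tool goes at most 62.5 mm and 10.7 degrees, less where a joint would pass 70% of its speed; a pose out of reach is approached as far as the arm can. A call with a gripper value outside its range is refused whole. "jaw" is the finger opening in m, from 0 to 0.094, set as the call begins (left out, the last holds). The fingers move at their own pace and stop on an object; "grip_force" is the grip in N (left out, the last holds). Time passes only in rows, so rows that do not move let the fingers close. It gives the time, the measured TCP pose, the force and the opening at its end, in the units of the state.
- sense(): the state, without advancing time (a new reading comes with each control period).
- imaging.capture(name): name is "side" or "top" or "wrist"; returns (picture, depth): 400x640x3 uint8, red, green, blue; 400x640 float32, m along the optical axis (not along the pixel's ray), 0 where there is no reading.
- imaging.calibration(name): a dict with "intrinsics" (3x3 intrinsics, pixels), "D" ([k1, k2, p1, p2, k3] as OpenCV has them; the pictures are not rectified), "eye" and "rotation" of the camera in the world; the wrist camera has in their place "tool_from_camera" (4x4, takes a point from camera to tool coordinates, whose origin is the TCP and whose axes are the tool frame's). Camera axes: x right, y down, z forward; pixel columns grow to the right and rows downward; lengths in m; the calibration is good to about 2 mm. A picture is of the moment at which its call begins: read the wrist's pose just before it. calibration takes no time and is no camera call.
- env.hand_in(): hands the job in, once; it reports no verdict.
The state is a dict: "t": time; "q": joint angles; "dq": joint speeds; "joint_efforts": joint torques, N m; "ee_pos": TCP position; "orientation": TCP orientation; "contact_force": force on the tool from outside, world axes, zero at the start; "wrist_torque": the same for the moment, N m; "opening": finger opening in m.
Only numpy, scipy, OpenCV 4.12 (cv2) and the standard library are available. Lean on these libraries where they do the work, as an engineer would, in place of code of your own. Each camera call takes 0.05 s, during which the arm holds its last target. There are 200 camera calls.

## Task

Put the bar's nesting cup set away on the square wooden board. The slim cup has been left inside the wide cup: first take it out and stand it near the middle of the round cork coaster; then, one after another, stand the wide cup in the middle of the board, the middle-sized cup inside the wide one, the slim cup inside the middle-sized one, and last close the slim cup with the lid, its plug in the mouth. Carry everything upright and set each piece down before letting go, without dropping it or knocking any over, and leave the chalk, the bottle opener and the die where they lie; finish with everything standing still.

Things in the scene. Friction and masses are not known exactly. Their poses are not given: they have to be found in the camera images.
- wide_cup: The widest and lowest cup: 54 mm high, outer diameter 58 mm at the foot and 64 mm at the rim (inside 52 mm at the floor, 58 mm at the rim). Round open steel cup, 3 mm wall, 5 mm floor. Origin: centre of its underside, z up. About 140 g. At the start the slim cup stands in it, and its place on the bar varies.
- mid_cup: The middle cup: 86 mm high, outer diameter 44 mm at the foot and 48 mm at the rim (inside 38 mm at the floor, 42 mm at the rim). Round open steel cup, 3 mm wall, 5 mm floor. Origin: centre of its underside, z up. About 120 g. Starts empty on the bar. Standing in the wide cup its underside is 5 mm above the wide cup's, and its top 37 mm shows above the wide cup's rim.
- slim_cup: The slimmest and tallest cup: 118 mm high, outer diameter 32 mm at the foot and 34 mm at the rim (inside 26 mm at the floor, 28 mm at the rim). Round open steel cup, 3 mm wall, 5 mm floor. Origin: centre of its underside, z up. About 160 g, bottom-heavy. Starts standing inside the wide cup, 69 mm of it showing above that cup's rim. In the middle cup its underside is 5 mm above that cup's, and 37 mm shows.
- lid: Steel lid: a disc of diameter 44 mm, 4 mm thick, with a plug below it (diameter 22 mm tapering to 18 mm, 6 mm long) and an upright round knob on top (diameter 16 mm, 26 mm high). Origin: centre of the plug's underside, z up; total height 36 mm. Starts on the bar, knob up. On the slim cup the disc rests on the rim, so its origin is 112 mm above that cup's. Loose, about 25 g.
- board: Fixed square board of light wood, 130 x 130 x 12 mm, lying on the bar, its yaw and place vary. Origin: centre of its underside; the top is 12 mm higher.
- coaster: Fixed round cork coaster, diameter 96 mm, 5 mm thick, the slim cup's waiting place. Origin: centre of its underside; the top is 5 mm higher.
- chalk: Bystander: a blue cube of cue chalk, 22 mm, loose on the bar between the other places. No part of the job. Origin: centre of its underside.
- opener: Bystander: a flat dark steel bottle opener, 112 mm long, 22 mm wide (a 38 mm round head at +x), 6 mm thick, loose on the bar. No part of the job. Origin: on its underside, 42 mm from the end of the handle.
- dice: Bystander: a plain white die, 18 mm cube, loose on the bar. No part of the job. Origin: centre of its underside.
There are look-alikes about, which are no part of the job. Of the things like the board, leave any that is pink; of the rest the smaller one is meant.

How it is judged:
By the outcome, as a careful person would: the job done as asked, in the order asked, and still so for the second after the job is handed in, with the robot touching nothing.
It also fails if it takes over 128 s, if anything falls off the work surface, if the arm or the gripper's body presses on something with over 40 N, if the wrist force passes 120 N, or if a joint passes its speed limit or range.

## Working session

There is one attempt and no reset: what is moved stays moved. The work goes in short steps, Python scripts to look and compute and a tool call to move; the robot and the scene stay as the last step left them, time stands still between calls to the robot, and variables do not carry over. Pictures are saved under pics/ and viewed, about 12 in all and at most 16, crops included, and the job is handed in when it is done.

Besides the shell and the picture viewer there is one more tool, called as a command line: name --argument value ..., lists and objects as JSON in quotes. jog_arm: Moves the arm, as the interface text tells. Its arguments: {"type":"object","properties":{"motion":{"type":"array","items":{"type":"array","items":{"type":"array","items":{"type":"number"}}}},"jaw":{"type":"number"},"grip_force":{"type":"number"}},"required":["motion"]}

```bash
mkdir -p pics; cat > h.py <<'E'
import numpy as np, cv2
from station import sense, imaging, env
from scipy.spatial.transform import Rotation as R
def cap(n):
    s=sense(); p,d=imaging.capture(n); c=imaging.calibration(n)
    K=np.array(c['intrinsics']);D=np.array(c['D'],float)
    if n=='wrist':
        T=np.eye(4);T[:3,:3]=R.from_rotvec(s['orientation']).as_matrix();T[:3,3]=s['ee_pos']
        T=T@np.array(c['tool_from_camera']);e,r=T[:3,3],T[:3,:3]
    else: e,r=np.array(c['eye']),np.array(c['rotation'])
    return p,d,K,D,e,r
def rays(uv,K,D,r):
    x=cv2.undistortPoints(np.array(uv,float).reshape(-1,1,2),K,D)[:,0]
    return np.c_[x,np.ones(len(x))]@r.T
def plane(uv,z,K,D,e,r):
    v=rays(uv,K,D,r); return e+v*((z-e[2])/v[:,2])[:,None]
def cloud(d,K,D,e,r):
    h,w=d.shape; uv=np.stack(np.meshgrid(np.arange(w),np.arange(h)),-1).reshape(-1,2)
    P=e+rays(uv,K,D,r)*d.reshape(-1,1); P[d.reshape(-1)==0]=np.nan
    return P.reshape(h,w,3)
def save(n,p): cv2.imwrite('pics/'+n,p[...,::-1])
E
python3 - <<'E'
from h import *
s=sense();print(s['t'],s['ee_pos'],s['orientation'],s['opening'])
for n in('top','side'):
    o=cap(n);save(n+'0.png',o[0]);np.savez(n+'0.npz',*o)
    print(n,o[4],o[5].round(3).tolist(),(o[1]>0).mean(), o[2].tolist())
print(R.from_rotvec(s['orientation']).as_matrix().round(3))
E
```

```text
0.0 [0.16586375 0.60223573 0.2188479 ] [ 2.49843453e+00  1.90331046e+00 -1.41190702e-03] 0.09400426857675116
top [ 0.31644036 -0.04038311  0.81785215] [-2.126, 2.165, -0.196] 0.99612890625 [[397.93598025941236, 0.0, 321.8261646069328], [0.0, 397.93598025941236, 202.9259558515362], [0.0, 0.0, 1.0]]
side [0.40924899 0.57672032 0.7173635 ] [-0.044, 2.896, -1.135] 0.99598046875 [[411.4155943207748, 0.0, 320.2698791798161], [0.0, 411.4155943207748, 195.55670549996228], [0.0, 0.0, 1.0]]
[[ 0.266  0.964 -0.   ]
 [ 0.964 -0.266 -0.001]
 [-0.001  0.    -1.   ]]
```

View pics/top0.png

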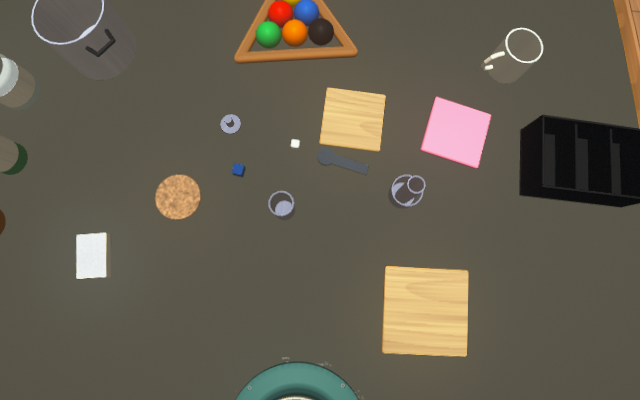

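View pics/side0.png

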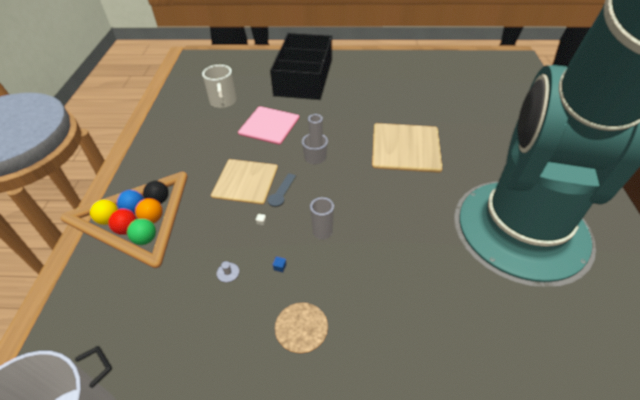

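Top view: the board candidates are the light wood square at (353,119), the pink one at (456,132, excluded) and a larger wood one at (426,311). The wide and slim cups are at (408,190), the mid cup at (281,204), the lid at (231,124) and the coaster at (178,197). I'll measure sizes and positions next and make the confirming crop.

```bash
sed -i "s/e,r=np.array(c\['eye'\]),np.array(c\['rotation'\])/e,r=np.array(c['eye']),R.from_rotvec(c['rotation']).as_matrix()/" h.py
python3 - <<'E'
from h import *
for n in('top','side'):
    o=cap(n);np.savez(n+'0.npz',*o)
    p,d=o[:2];c=o[2:];P=cloud(d,*c);hsv=cv2.cvtColor(p,cv2.COLOR_RGB2HSV)
    print(n,'table z',np.nanmedian(P[...,2]))
    # wood/cork/blue/white
    for nm,lo,hi,z in(('wood',(8,40,130),(30,255,255),.012),('cork',(5,80,90),(20,255,255),.005),('pink',(160,60,120),(179,255,255),.012)):
        m=cv2.inRange(hsv,lo,hi)
        m=cv2.morphologyEx(m,cv2.MORPH_CLOSE,np.ones((5,5)))
        for k in cv2.findContours(m,0,2)[0]:
            if cv2.contourArea(k)<600: continue
            W=plane(k[:,0],z,*c)
            if not(np.abs(W[:,1]).max()<.6): continue
            rc=cv2.minAreaRect((W[:,:2]*1000).astype(np.float32))
            uv=k[:,0].mean(0).round()
            print(nm,uv,np.round(rc[0],1),np.round(rc[1],1),round(rc[2],1),'z',np.nanmedian(P[k[:,0,1].min()+8:k[:,0,1].max()-8,int(uv[0]),2]).round(4))
    # height slices
    ws={'slim':(.112,.130),'mid/':(.077,.095),'wide':(.046,.060),'lid':(.03,.042),'small':(.013,.026)}
    reg=(P[...,0]>.2)&(P[...,0]<.75)&(abs(P[...,1])<.4)
    for nm,(a,b) in ws.items():
        m=(reg&(P[...,2]>a)&(P[...,2]<b)).astype(np.uint8)
        q,l,st,ce=cv2.connectedComponentsWithStats(m,connectivity=8)
        for i in range(1,q):
            if st[i,4]>=12:
                X=P[l==i];cc,rr=cv2.minEnclosingCircle((X[:,:2]*1000).astype(np.float32))
                print(nm,st[i],np.round(cc,1),round(rr,1),X[:,2].mean().round(3))
p=np.load('top0.npz')['arr_0'];save('crop1.png',cv2.resize(p[80:230,150:470],None,fx=2.5,fy=2.5,interpolation=2))
E
```

```text
top table z 0.0005985932861070076
wood [423. 309.] [ 227.4 -260.3] [172.6 172.9] 85.4 z 0.0163
wood [177. 195.] [467.7 240.4] [94.9 94.2] 2.8 z 0.0048
wood [351. 118.] [ 630.8 -127.2] [130.6 131.4] 81.5 z 0.0122
wood [287.  31.] [849.2  -3.5] [151.8 273.2] 2.7 z 0.0451
cork [419. 305.] [ 226.9 -261.7] [175.4 175.3] 85.4 z 0.0163
cork [179. 197.] [468.9 242.9] [96.2 95.2] 1.8 z 0.0046
cork [349. 118.] [ 632.8 -127.8] [132.5 134.3] 81.7 z 0.012
cork [293.  30.] [849.2  -4.2] [158.5 277.7] 1.0 z 0.0371
pink [455. 131.] [ 599.3 -349.7] [130.9 131.7] 70.5 z 0.0123
slim [96 43 16 14 40] [737.9 360.4] 18.4 0.128
slim [89 48  8  6 17] [735.4 382. ] 8.6 0.129
slim [406 176  20  18 139] [ 462.5 -225.1] 17.1 0.121
mid/ [409 181  11  11  42] [ 465.8 -230. ] 11.5 0.087
mid/ [402 183  15  14  42] [ 459.8 -222.5] 16.0 0.087
mid/ [268 190  26  26 157] [438.5  21. ] 23.8 0.085
wide [391 175  32  31 153] [ 465.4 -224.4] 31.6 0.053
wide [409 184   6   7  18] [ 470.1 -233.7] 7.6 0.053
wide [399 187  11  13  28] [ 458.8 -219.8] 14.7 0.054
wide [272 195  15  15  33] [444.   26.3] 18.7 0.053
lid [224 116  
[... 3376 characters left out ...]
.019
small [240 163   8   4  13] [ 643.4 -177.9] 9.2 0.014
small [261 164   9   6  20] [ 589.2 -171.9] 12.1 0.014
small [253 166   5   7  12] [ 612.2 -161.3] 10.5 0.014
small [245 173  15  10  49] [ 614.4 -133.4] 18.2 0.014
small [256 180   9   8  16] [ 590.3 -109.3] 13.1 0.014
small [229 182  18  17  77] [646.3 -89.5] 28.1 0.014
small [249 183   7   9  17] [612.8 -99.3] 13.9 0.013
small [254 186   7   9  17] [593.9 -89.7] 13.7 0.014
small [219 190   6   5  14] [680.3 -80.8] 7.8 0.014
small [256 214  10   9  58] [576.3  -2.2] 11.6 0.017
small [313 228  20   9  69] [437.5  28.2] 20.5 0.019
small [273 257  13  13 128] [522.7 115.3] 14.0 0.021
small [223 268   9   7  28] [624.4 136.1] 8.1 0.019
```

View pics/crop1.png

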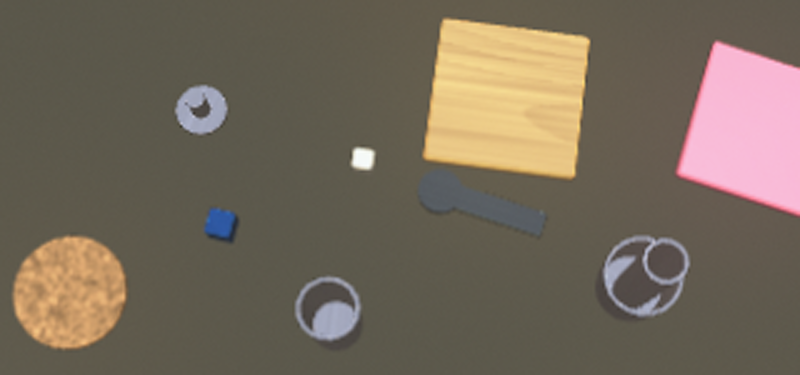

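The board is the smaller wood square: it measures 131×131 mm, against 173 mm for the other, and the remaining one is pink. Both views agree on positions within about 2 mm: slim (462,-225), wide (465,-225), mid (438,21), lid (624,135), board (631,-127) and coaster (469,244). First I'll align the tool (x = world y, y = world x) and move over the slim cup.

jog_arm --motion '[[[0, 0, 0, -7.7], [0, 0, 0, -7.7], [-0.045, 0.032, 0, 0], [-0.045, 0.032, 0, 0], [-0.045, 0.032, 0, 0], [-0.045, 0.032, 0, 0], [-0.045, 0.032, 0, 0], [-0.045, 0.032, 0, 0], [-0.045, 0.032, 0, 0], [-0.045, 0.032, 0, 0], [-0.045, 0.032, 0, 0], [-0.047, 0.001, 0, 0], [-0.047, 0.001, 0, 0], [-0.047, 0.001, 0, 0], [-0.047, 0.001, 0, 0], [-0.047, 0.001, 0, 0], [-0.047, 0.001, 0, 0], [-0.047, 0.001, 0, 0], [-0.047, 0.001, 0, 0], [-0.047, 0.001, 0, 0]]]' --jaw 0.094

```text
t: 2.7
ee_pos: [0.4629, -0.2269, 0.2196]
orientation: [2.221, 2.222, 0.0]
contact_force: [0.1, 0.1, 0.7]
opening: 0.0941
```

```bash
python3 - <<'E'
from h import *
import math
s=sense();print(s['t'],s['ee_pos'],s['q'],s['contact_force'])
print(R.from_rotvec(s['orientation']).as_matrix().round(4))
p,d,K,D,e,r=cap('wrist');save('w1.png',p)
P=cloud(d,K,D,e,r);X=P[(P[...,2]>.112)&(P[...,2]<.128)];X=X[np.hypot(X[:,0]-.46,X[:,1]+.225)<.06]
print(len(X),len(X) and cv2.minEnclosingCircle((X[:,:2]*1000).astype(np.float32)))
E
```

```text
2.7 [ 0.46285342 -0.22686718  0.21958643] [-0.07231524  0.24440895  0.54702107  1.89868084 -0.14680392  1.03752687
  2.10753764] [0.10577066 0.1071272  0.70239836]
[[-4.e-04  1.e+00  3.e-04]
 [ 1.e+00  4.e-04 -0.e+00]
 [-0.e+00  3.e-04 -1.e+00]]
665 ((463.2274475097656, -226.6988067626953), 16.897296905517578)
```

View pics/w1.png

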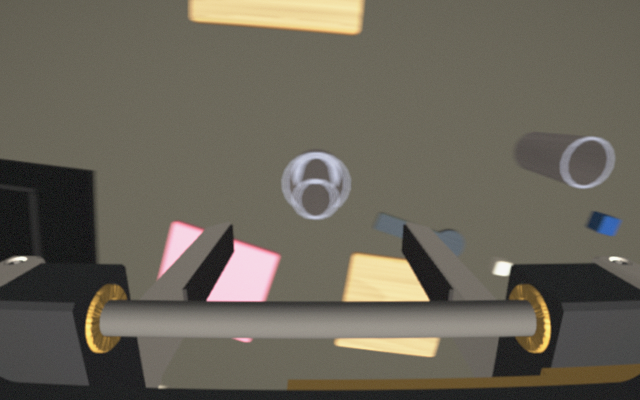

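Wrist view: the slim rim, at pixel (316,198) inside the wide rim (316,185), measures (463.2,-226.7) with r 16.9. The TCP is directly above it, so I'll descend to TCP z=0.105 and grip.

jog_arm --motion '[[[0, 0, 0.03, 0], [0, 0, 0.03, 0], [0, 0, 0.03, 0], [0, 0, 0.0245, 0], [0, 0, 0, 0]]]' --jaw 0.06

```text
t: 3.38
ee_pos: [0.462, -0.2251, 0.1038]
orientation: [-2.22, -2.22, 0.003]
contact_force: [0.2, -0.1, 0.7]
opening: 0.0602
```

jog_arm --motion '[[[0, 0, 0, 0], [0, 0, 0, 0], [0, 0, 0, 0], [0, 0, 0, 0], [0, 0, 0, 0], [0, 0, 0, 0], [0, 0, 0, 0], [0, 0, 0, 0]]]' --jaw 0.02 --grip_force 25

```text
t: 4.38
ee_pos: [0.4635, -0.2257, 0.1057]
orientation: [2.221, 2.221, 0.001]
contact_force: [-0.7, -0.2, 7.2]
opening: 0.034
```

jog_arm --motion '[[[0, 0, -0.01, 0], [0, 0, -0.02, 0], [0, 0, -0.03, 0], [0, 0, -0.03, 0], [0, 0, -0.025, 0], [0, 0, 0, 0], [0, 0, 0, 0]]]'

```text
t: 5.25
ee_pos: [0.4626, -0.2252, 0.2194]
orientation: [-2.221, -2.221, 0.0]
contact_force: [0.0, 0.5, -2.9]
opening: 0.0341
```

```bash
python3 - <<'E'
from h import *
s=sense();print(s['t'],s['ee_pos'],s['contact_force'],s['opening'])
o=cap('side');p,d=o[:2];P=cloud(d,*o[2:])
t=s['ee_pos']
m=(np.hypot(P[...,0]-t[0],P[...,1]-t[1])<.045)
X=P[m&(P[...,2]>.08)&(P[...,2]<t[2]-.02)];print('held lowest',np.percentile(X[:,2],[1,5,50]),len(X))
Y=P[m&(P[...,2]>.046)&(P[...,2]<.06)]; print('wide',cv2.minEnclosingCircle((Y[:,:2]*1000).astype(np.float32)))
save('s1.png',cv2.resize(p[30:230,180:440],None,fx=2.5,fy=2.5))
E
```

```text
5.25 [ 0.46257796 -0.2252092   0.21939263] [ 0.02722459  0.45526958 -2.86782249] 0.03406291560796748
held lowest [0.12009474 0.12328038 0.16043798] 395
wide ((466.200927734375, -224.91749572753906), 33.09518814086914)
```

View pics/s1.png

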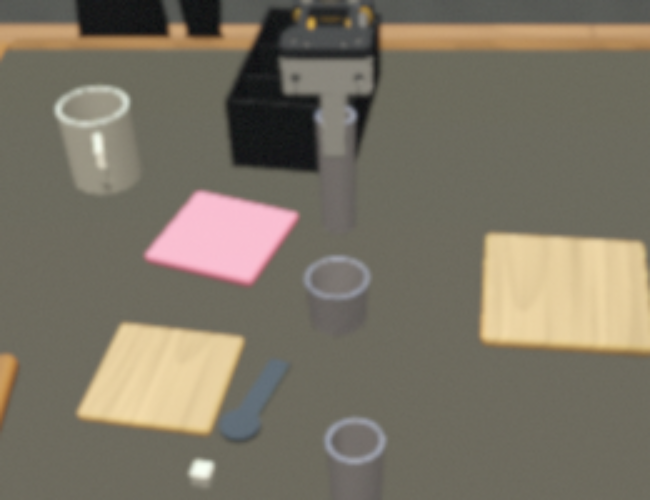

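The slim cup is held upright with its base near z=0.12, clear of the wide cup. I'll carry it to the coaster.

jog_arm --motion '[[[0.015, 0, 0, 0], [0.03, 0, 0, 0], [0.04, 0.001, 0, 0], [0.04, 0.001, 0, 0], [0.04, 0.001, 0, 0], [0.04, 0.001, 0, 0], [0.04, 0.001, 0, 0], [0.04, 0.001, 0, 0], [0.04, 0, 0, 0], [0.04, 0, 0, 0], [0.04, 0, 0, 0], [0.035, 0, 0, 0], [0.02, 0, 0, 0], [0.01, 0, 0, 0], [0, 0, 0.03, 0], [0, 0, 0.03, 0], [0, 0, 0.03, 0], [0, 0, 0.013, 0], [0, 0, 0, 0], [0, 0, 0, 0]]]'

```text
t: 7.8
ee_pos: [0.4696, 0.2446, 0.118]
orientation: [2.222, 2.221, 0.002]
contact_force: [-0.4, -0.2, -1.7]
opening: 0.034
```

jog_arm --motion '[[[0, 0, 0.004, 0], [0, 0, 0.003, 0], [0, 0, 0.002, 0], [0, 0, 0.001, 0], [0, 0, 0, 0], [0, 0, 0, 0]]]'

```text
t: 8.55
ee_pos: [0.469, 0.2445, 0.107]
orientation: [2.221, 2.221, -0.0]
contact_force: [0.0, -0.0, -2.0]
opening: 0.0338
```

```bash
python3 - <<'E'
from h import *
s=sense();print(s['t'],s['ee_pos'],s['contact_force'],s['opening'])
o=cap('side');p,d=o[:2];P=cloud(d,*o[2:])
m=(np.hypot(P[...,0]-.4696,P[...,1]-.2446)<.022)
X=P[m&(P[...,2]<.09)&(P[...,2]>.009)];print('held lowest',np.percentile(X[:,2],[1,5,50]),len(X))
E
```

```text
8.55 [0.46899991 0.24454354 0.10701219] [ 0.01690071 -0.03813102 -1.9646407 ] 0.03378980518667838
held lowest [0.00984604 0.01177752 0.02964951] 172
```

jog_arm --motion '[[[0, 0, 0.001, 0], [0, 0, 0, 0], [0, 0, 0.001, 0], [0, 0, 0, 0], [0, 0, 0, 0]]]'

```text
t: 9.22
ee_pos: [0.4695, 0.2447, 0.1057]
orientation: [2.221, 2.221, 0.002]
contact_force: [-0.9, -1.1, 10.1]
opening: 0.034
```

Contact is confirmed at 10 N, so I'll release, rise and move to the wide cup.

jog_arm --motion '[[[0, 0, 0, 0], [0, 0, 0, 0], [0, 0, 0, 0], [0, 0, 0, 0], [0, 0, -0.02, 0], [0, 0, -0.03, 0], [0, 0, -0.03, 0], [0, 0, -0.03, 0], [-0.03, 0, 0, 0]]]' --jaw 0.06

```text
t: 10.35
ee_pos: [0.4696, 0.2161, 0.2169]
orientation: [2.218, 2.224, 0.005]
contact_force: [-1.0, 0.5, -0.0]
opening: 0.06
```

jog_arm --motion '[[[-0.04, 0, 0, 0], [-0.04, 0, 0, 0], [-0.04, 0, 0, 0], [-0.04, 0, 0, 0], [-0.04, 0, 0, 0], [-0.04, 0, 0, 0], [-0.04, 0, 0, 0], [-0.04, 0, 0, 0], [-0.04, -0.002, 0, 0], [-0.04, -0.002, 0, 0], [-0.04, -0.001, 0, 0], [0, 0, 0, 0], [0, 0, 0, 0]]]' --jaw 0.094

```text
t: 11.98
ee_pos: [0.464, -0.225, 0.2148]
orientation: [-2.221, -2.221, 0.0]
contact_force: [1.6, -0.1, -0.0]
opening: 0.0938
```

```bash
python3 - <<'E'
from h import *
s=sense();print(s['t'],s['ee_pos'],s['contact_force'],s['opening'])
def circ(o,c,rad,a,b):
    P=cloud(o[1],*o[2:]);X=P[(P[...,2]>a)&(P[...,2]<b)];X=X[np.hypot(X[:,0]-c[0],X[:,1]-c[1])<rad]
    return len(X),len(X) and cv2.minEnclosingCircle((X[:,:2]*1000).astype(np.float32))
w=cap('wrist');print('wide',circ(w,(.465,-.225),.05,.048,.06));print('mid',circ(w,(.438,.021),.05,.08,.095))
t=cap('top');print('slim',circ(t,(.469,.2445),.04,.115,.13))
print('wide',circ(t,(.465,-.225),.05,.048,.06))
E
```

```text
11.975 [ 0.46397113 -0.22495925  0.21484206] [ 1.63230068 -0.05421119 -0.02204514] 0.09375965658271518
wide (740, ((466.4125671386719, -226.56846618652344), 31.817005157470703))
mid (943, ((438.8565673828125, 18.55853843688965), 24.439655303955078))
slim (146, ((466.63873291015625, 244.83877563476562), 17.31894302368164))
wide (142, ((465.2169494628906, -224.60711669921875), 31.77177619934082))
```

jog_arm --motion '[[[0, 0.002, 0.03, 0], [0, 0, 0.03, 0], [0, 0, 0.03, 0], [0, 0, 0.03, 0], [0, 0, 0.03, 0], [0, 0, 0.02, 0], [0, 0, 0.01, 0], [0, 0, 0, 0], [0, 0, 0, 0]]]'

```text
t: 13.2
ee_pos: [0.4665, -0.2255, 0.0358]
orientation: [2.22, 2.221, 0.001]
contact_force: [0.8, 0.2, 0.4]
opening: 0.0939
```

jog_arm --motion '[[[0, 0, 0, 0], [0, 0, 0, 0], [0, 0, 0, 0], [0, 0, 0, 0], [0, 0, 0, 0], [0, 0, 0, 0], [0, 0, 0, 0]]]' --jaw 0.05 --grip_force 25

```text
t: 14.08
ee_pos: [0.466, -0.2255, 0.0351]
orientation: [2.221, 2.221, 0.0]
contact_force: [-0.7, -0.4, 6.5]
opening: 0.0629
```

jog_arm --motion '[[[0, 0, -0.01, 0], [0, 0, -0.02, 0], [0, 0, -0.03, 0], [0, 0, 0, 0], [0, 0, 0, 0]]]'

```text
t: 14.7
ee_pos: [0.4658, -0.2252, 0.0948]
orientation: [-2.221, -2.222, -0.0]
contact_force: [-0.6, -0.5, -1.3]
opening: 0.0626
```

jog_arm --motion '[[[0.01, 0.015, 0, 0], [0.016, 0.03, 0, 0], [0.02, 0.035, 0, 0], [0.02, 0.035, 0, 0], [0.016, 0.03, 0, 0], [0.01, 0.015, 0, 0], [0.006, 0.005, 0, 0], [0, 0, 0, 0], [0, 0, 0.02, 0], [0, 0, 0.02, 0], [0, 0, 0.004, 0], [0, 0, 0, 0], [0, 0, 0, 0]]]'

```text
t: 16.32
ee_pos: [0.6313, -0.1276, 0.0515]
orientation: [2.221, 2.221, 0.001]
contact_force: [-0.3, 0.6, -1.0]
opening: 0.0626
```

```bash
python3 - <<'E'
from h import *
s=sense();print(s['t'],s['ee_pos'],s['contact_force'],s['opening'])
for n in('side','top'):
    o=cap(n);p,d=o[:2];hsv=cv2.cvtColor(p,cv2.COLOR_RGB2HSV);P=cloud(d,*o[2:])
    m=(cv2.inRange(hsv,(8,40,100),(30,255,255))>0)&(abs(P[...,0]-.631)<.1)&(abs(P[...,1]+.127)<.1)&(P[...,2]<.02)
    print(n,np.round(cv2.minAreaRect((P[m][:,:2]*1000).astype(np.float32)),1) if 0 else cv2.minAreaRect((P[m][:,:2]*1000).astype(np.float32)))
E
```

```text
16.325 [ 0.63127157 -0.12761011  0.05146264] [-0.2698806   0.55002635 -1.00227305] 0.06263757422748674
side ((631.8831176757812, -136.16119384765625), (152.13034057617188, 154.07247924804688), 80.76465606689453)
top ((605.6220703125, -177.55740356445312), (98.84271240234375, 149.22189331054688), 89.98770141601562)
```

jog_arm --motion '[[[0, 0, 0.002, 0], [0, 0, 0.001, 0], [0, 0, 0.001, 0], [0, 0, 0, 0], [0, 0, 0, 0]]]'

```text
t: 17.05
ee_pos: [0.631, -0.1275, 0.0472]
orientation: [2.221, 2.221, 0.0]
contact_force: [-2.1, 0.1, 4.4]
opening: 0.0627
```

jog_arm --motion '[[[0, 0, 0.0005, 0], [0, 0, 0, 0], [0, 0, 0, 0]]]'

```text
t: 17.42
ee_pos: [0.6311, -0.1275, 0.0471]
orientation: [2.221, 2.221, 0.001]
contact_force: [-4.9, 2.0, 11.9]
opening: 0.0626
```

jog_arm --motion '[[[0, 0, 0, 0], [0, 0, 0, 0], [0, 0, 0, 0], [0, 0, 0, 0], [0, 0, -0.02, 0], [0, 0, -0.04, 0], [0, 0, -0.05, 0], [0, 0, -0.04, 0], [0.02, -0.026, 0, 0], [0.03, -0.04, 0, 0], [0.03, -0.04, 0, 0], [0.03, -0.04, 0, 0], [0.03, -0.036, 0, 0], [0.008, -0.01, 0, 0], [0, 0, 0, 0], [0, 0, 0, 0]]]' --jaw 0.085

```text
t: 19.42
ee_pos: [0.4399, 0.0197, 0.1969]
orientation: [2.222, 2.22, 0.001]
contact_force: [-0.9, 0.2, -0.0]
opening: 0.085
```

```bash
cat >> h.py <<'E'
def circ(o,c,rad,a,b):
    P=cloud(o[1],*o[2:]);X=P[(P[...,2]>a)&(P[...,2]<b)];X=X[np.hypot(X[:,0]-c[0],X[:,1]-c[1])<rad]
    return len(X),len(X) and cv2.minEnclosingCircle((X[:,:2]*1000).astype(np.float32))
E
python3 - <<'E'
from h import *
s=sense();print(s['t'],s['ee_pos'],s['contact_force'],s['opening'])
w=cap('wrist');print('mid',circ(w,(.438,.021),.04,.08,.092))
for n in('top','side'):
    t=cap(n);print('wide',circ(t,(.631,-.1275),.05,.06,.072))
    p,d=t[:2]
    if n=='top':
        hsv=cv2.cvtColor(p,cv2.COLOR_RGB2HSV);m=cv2.inRange(hsv,(8,40,130),(30,255,255))
        m[:85]=0;m[160:]=0;m[:,:310]=0;m[:,395:]=0
        k=max(cv2.findContours(m,0,2)[0],key=cv2.contourArea)
        print(cv2.minAreaRect((plane(k[:,0],.012,*t[2:])[:,:2]*1000).astype(np.float32)))
        save('t2.png',cv2.resize(p[80:240,150:470],None,fx=2.4,fy=2.4))
E
```

```text
19.425 [0.43993689 0.01970832 0.19690639] [-0.88601641  0.21031411 -0.01975176] 0.08497326008214273
mid (747, ((439.2723693847656, 19.158050537109375), 23.925739288330078))
wide (193, ((629.8492431640625, -125.90754699707031), 32.604949951171875))
((630.7158203125, -127.1289291381836), (130.2158203125, 130.80654907226562), 81.63969421386719)
wide (166, ((630.6796875, -126.32178497314453), 33.292789459228516))
```

View pics/t2.png

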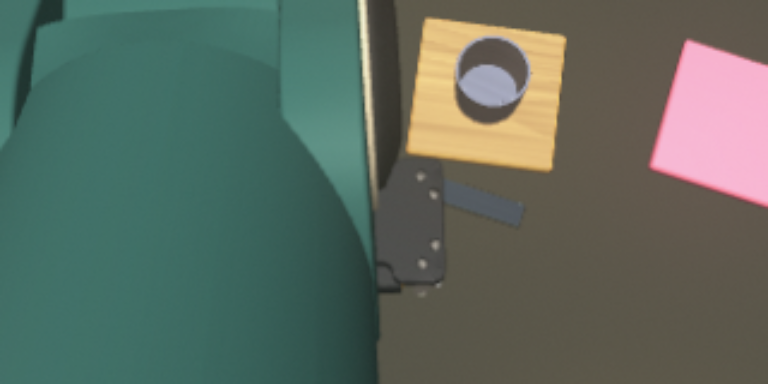

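The wide cup stands centred on the board, within 1 mm. Next I'll grasp the mid cup.

jog_arm --motion '[[[0, 0, 0.03, 0], [0, 0, 0.03, 0], [0, 0, 0.03, 0], [0, 0, 0.025, 0], [0, 0, 0.014, 0], [0, 0, 0, 0], [0, 0, 0, 0]]]'

```text
t: 20.45
ee_pos: [0.4395, 0.0204, 0.0682]
orientation: [2.221, 2.221, 0.001]
contact_force: [0.1, -0.6, 0.3]
opening: 0.0849
```

jog_arm --motion '[[[0, 0, 0, 0], [0, 0, 0, 0], [0, 0, 0, 0], [0, 0, 0, 0], [0, 0, 0, 0], [0, 0, 0, 0], [0, 0, 0, 0]]]' --jaw 0.035 --grip_force 25

```text
t: 21.32
ee_pos: [0.439, 0.0205, 0.0675]
orientation: [2.221, 2.221, -0.0]
contact_force: [-0.6, -1.1, 2.5]
opening: 0.0473
```

jog_arm --motion '[[[0, 0, -0.01, 0], [0, 0, -0.02, 0], [0, 0, -0.03, 0], [0, 0, -0.03, 0], [0, 0, -0.02, 0], [0, 0, 0, 0], [0, 0, 0, 0]]]'

```text
t: 22.2
ee_pos: [0.4386, 0.0206, 0.1771]
orientation: [-2.221, -2.221, 0.001]
contact_force: [-0.3, 0.7, -1.1]
opening: 0.0473
```

jog_arm --motion '[[[-0.012, 0.015, 0, 0], [-0.022, 0.03, 0, 0], [-0.03, 0.04, 0, 0], [-0.03, 0.04, 0, 0], [-0.027, 0.035, 0, 0], [-0.018, 0.021, 0, 0], [-0.008, 0.0105, 0, 0], [0, 0, 0, 0], [0, 0, 0, 0]]]'

```text
t: 23.32
ee_pos: [0.6299, -0.1255, 0.1773]
orientation: [-2.22, -2.222, 0.0]
contact_force: [-0.2, -0.2, -0.4]
opening: 0.047
```

```bash
python3 - <<'E'
from h import *
s=sense();print(s['t'],s['ee_pos'],s['contact_force'],s['opening'])
t=cap('side');P=cloud(t[1],*t[2:]);e=s['ee_pos']
print('rim',circ(t,e,.04,e[2]+.010,e[2]+.024),'wide',circ(t,(.631,-.1265),.05,.055,.072))
save('s2.png',cv2.resize(t[0][80:230,180:380],None,fx=3,fy=3))
E
```

```text
23.325 [ 0.62986316 -0.12550149  0.17731808] [-0.18267327 -0.20148359 -0.40763906] 0.04699544646646968
rim (152, ((628.4970703125, -123.99758911132812), 38.06129455566406)) wide (246, ((630.08203125, -126.60808563232422), 33.929115295410156))
```

View pics/s2.png

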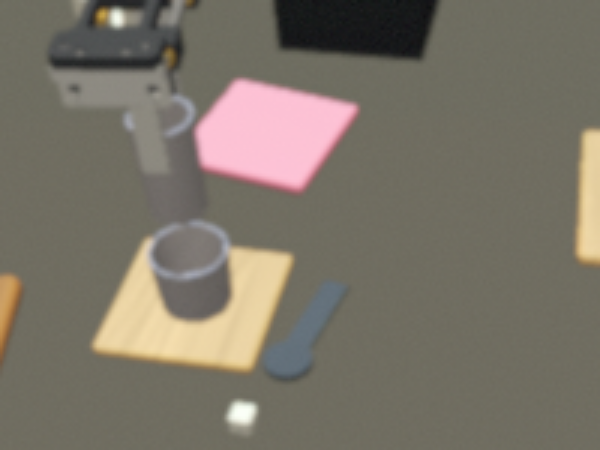

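The mid cup is upright above the wide cup and centred. I'll lower it.

jog_arm --motion '[[[0, 0, 0.02, 0], [0, 0, 0.025, 0], [0, 0, 0.02, 0], [0, 0, 0.015, 0], [0, 0, 0.007, 0], [0, 0, 0.002, 0], [0, 0, 0, 0], [0, 0, 0, 0]]]'

```text
t: 24.38
ee_pos: [0.6308, -0.1265, 0.0891]
orientation: [2.221, 2.221, 0.001]
contact_force: [-0.3, -0.3, -0.8]
opening: 0.0471
```

jog_arm --motion '[[[0, 0, 0.001, 0], [0, 0, 0.001, 0], [0, 0, 0.001, 0], [0, 0, 0, 0], [0, 0, 0, 0]]]'

```text
t: 25.0
ee_pos: [0.6305, -0.1265, 0.0855]
orientation: [2.221, 2.221, -0.0]
contact_force: [-0.8, -0.9, -0.9]
opening: 0.0473
```

jog_arm --motion '[[[0, 0, 0.0005, 0], [0, 0, 0.0005, 0], [0, 0, 0, 0], [0, 0, 0, 0]]]'

```text
t: 25.5
ee_pos: [0.6306, -0.1265, 0.0846]
orientation: [2.221, 2.221, 0.0]
contact_force: [0.4, -0.5, 2.0]
opening: 0.0473
```

jog_arm --motion '[[[0, 0, 0.0005, 0], [0, 0, 0, 0], [0, 0, 0, 0]]]'

```text
t: 25.88
ee_pos: [0.6308, -0.1266, 0.0845]
orientation: [2.221, 2.221, 0.001]
contact_force: [-2.0, 0.9, 7.7]
opening: 0.0472
```

It is seated at 7.7 N. I'll release and go to the slim cup.

jog_arm --motion '[[[0, 0, 0, 0], [0, 0, 0, 0], [0, 0, 0, 0], [0, 0, 0, 0], [0, 0, -0.02, 0], [0, 0, -0.03, 0], [0, 0, -0.04, 0], [0, 0, -0.04, 0], [0.02, -0.008, 0, 0], [0.04, -0.017, 0, 0], [0.045, -0.02, 0, 0], [0.045, -0.02, 0, 0], [0.045, -0.02, 0, 0], [0.045, -0.02, 0, 0], [0.045, -0.02, 0, 0], [0.045, -0.02, 0, 0], [0.031, -0.013, 0, 0], [0.01, -0.004, 0, 0], [0, 0, 0, 0], [0, 0, 0, 0]]]' --jaw 0.07

```text
t: 28.38
ee_pos: [0.469, 0.2432, 0.214]
orientation: [2.223, 2.219, -0.0]
contact_force: [-0.3, -0.1, -0.1]
opening: 0.0699
```

```bash
python3 - <<'E'
from h import *
s=sense();print(s['t'],s['ee_pos'],s['contact_force'],s['opening'])
w=cap('wrist');print('slim',circ(w,(.468,.2445),.04,.112,.128))
for n in('top','side'):
    t=cap(n);print('mid',circ(t,(.631,-.1275),.04,.096,.11),'wide',circ(t,(.631,-.1265),.05,.06,.072))
save('s3.png',cv2.resize(t[0][80:360,180:380],None,fx=2,fy=2))
E
```

```text
28.375 [0.46895809 0.24323409 0.21404827] [-0.25014227 -0.09351733 -0.11426552] 0.06991168406052914
slim (707, ((468.6217956542969, 243.3727569580078), 16.898296356201172))
mid (169, ((629.605712890625, -125.4487533569336), 24.560945510864258)) wide (229, ((629.183837890625, -126.55408477783203), 32.03120040893555))
mid (53, ((637.2686767578125, -122.40231323242188), 22.305395126342773)) wide (66, ((645.2051391601562, -114.04056549072266), 25.77652931213379))
```

View pics/s3.png

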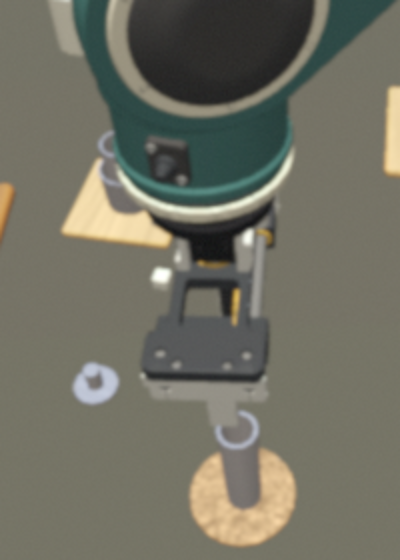

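The slim cup stands upright on the coaster and the mid cup is nested in the wide one. I'll grasp the slim cup.

jog_arm --motion '[[[0, 0, 0.03, 0], [0, 0, 0.03, 0], [0, 0, 0.03, 0], [0, 0, 0.014, 0], [0, 0, 0.005, 0], [0, 0, 0, 0], [0, 0, 0, 0]]]'

```text
t: 29.4
ee_pos: [0.4689, 0.2447, 0.1058]
orientation: [2.221, 2.221, 0.002]
contact_force: [-0.6, -0.1, 0.2]
opening: 0.0698
```

jog_arm --motion '[[[0, 0, 0, 0], [0, 0, 0, 0], [0, 0, 0, 0], [0, 0, 0, 0], [0, 0, 0, 0], [0, 0, 0, 0], [0, 0, 0, 0]]]' --jaw 0.02 --grip_force 25

```text
t: 30.28
ee_pos: [0.4685, 0.2445, 0.105]
orientation: [2.221, 2.221, 0.0]
contact_force: [-0.4, -0.9, 0.9]
opening: 0.0339
```

jog_arm --motion '[[[0, 0, -0.01, 0], [0, 0, -0.02, 0], [0, 0, -0.03, 0], [0, 0, -0.04, 0], [0, 0, -0.03, 0], [0, 0, -0.01, 0], [0, 0, 0, 0], [0, 0, 0, 0]]]'

```text
t: 31.28
ee_pos: [0.468, 0.2443, 0.2438]
orientation: [-2.221, -2.221, 0.003]
contact_force: [0.3, 0.4, -2.0]
opening: 0.0337
```

jog_arm --motion '[[[-0.015, 0.006, 0, 0], [-0.03, 0.012, 0, 0], [-0.04, 0.018, 0, 0], [-0.045, 0.02, 0, 0], [-0.045, 0.02, 0, 0], [-0.045, 0.02, 0, 0], [-0.045, 0.02, 0, 0], [-0.04, 0.018, 0, 0], [-0.03, 0.013, 0, 0], [-0.022, 0.01, 0, 0], [-0.01, 0.004, 0, 0], [-0.0035, 0.001, 0, 0], [0, 0, 0, 0], [0, 0, 0, 0]]]'

```text
t: 33.02
ee_pos: [0.6304, -0.1251, 0.2451]
orientation: [-2.22, -2.223, -0.001]
contact_force: [-0.1, -0.2, -2.0]
opening: 0.034
```

```bash
python3 - <<'E'
from h import *
s=sense();print(s['t'],s['ee_pos'],s['contact_force'],s['opening'])
t=cap('side');e=s['ee_pos']
print('rim',circ(t,e,.024,e[2]+.010,e[2]+.024),'mid',circ(t,(.630,-.1265),.04,.096,.11),'wide',circ(t,(.631,-.1265),.05,.055,.072))
P=cloud(t[1],*t[2:]);X=P[(P[...,2]>.15)&(P[...,2]<.2)];X=X[np.hypot(X[:,0]-.63,X[:,1]+.126)<.03]
print('body pts mean',X.mean(0),'side view sees near (+y) face')
save('s4.png',cv2.resize(t[0][60:220,180:380],None,fx=3,fy=3))
E
```

```text
33.025 [ 0.63042234 -0.12505793  0.24508945] [-0.13348964 -0.21744975 -1.95455986] 0.03398749440494544
rim (80, ((620.78173828125, -125.20828247070312), 20.899499893188477)) mid (153, ((630.3162841796875, -125.31742858886719), 25.55499839782715)) wide (231, ((629.3731079101562, -125.0416030883789), 32.38114929199219))
body pts mean [ 0.62615175 -0.11309053  0.17523387] side view sees near (+y) face
```

View pics/s4.png

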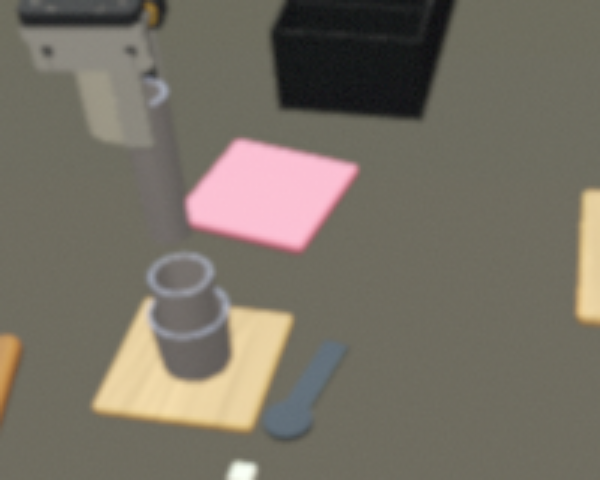

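The slim cup is upright over the nested pair, with the mid rim at (630,-125.5). I'll lower it.

jog_arm --motion '[[[0, 0, 0.015, 0], [0, 0, 0.02, 0], [0, 0, 0.015, 0], [0, 0, 0.015, 0], [0, 0, 0.015, 0], [0, 0, 0.015, 0], [0, 0, 0.012, 0], [0, 0, 0.006, 0], [0, 0, 0, 0], [0, 0, 0, 0]]]'

```text
t: 34.33
ee_pos: [0.6307, -0.1261, 0.1325]
orientation: [2.221, 2.221, 0.001]
contact_force: [0.3, 0.2, -1.8]
opening: 0.0339
```

jog_arm --motion '[[[0, 0, 0.002, 0], [0, 0, 0.002, 0], [0, 0, 0.001, 0], [0, 0, 0, 0], [0, 0, 0, 0]]]'

```text
t: 34.95
ee_pos: [0.6305, -0.126, 0.127]
orientation: [2.221, 2.221, -0.0]
contact_force: [0.5, 0.8, -1.9]
opening: 0.0342
```

jog_arm --motion '[[[0, 0, 0.002, 0], [0, 0, 0.001, 0], [0, 0, 0.001, 0], [0, 0, 0.0005, 0], [0, 0, 0, 0], [0, 0, 0, 0]]]'

```text
t: 35.7
ee_pos: [0.6305, -0.126, 0.1225]
orientation: [2.221, 2.221, 0.0]
contact_force: [0.0, 0.0, -1.6]
opening: 0.0341
```

jog_arm --motion '[[[0, 0, 0.0005, 0], [0, 0, 0, 0], [0, 0, 0.0005, 0], [0, 0, 0, 0], [0, 0, 0, 0]]]'

```text
t: 36.33
ee_pos: [0.6308, -0.126, 0.122]
orientation: [2.221, 2.221, 0.001]
contact_force: [-1.2, 0.5, 6.1]
opening: 0.034
```

It is seated at 6 N. I'll release and move over the lid.

jog_arm --motion '[[[0, 0, 0, 0], [0, 0, 0, 0], [0, 0, 0, 0], [0, 0, 0, 0], [0, 0, -0.015, 0], [0, 0, -0.025, 0], [0, 0, -0.03, 0], [0.02, 0, 0, 0], [0.04, 0, 0, 0], [0.045, -0.002, 0, 0], [0.045, -0.002, 0, 0], [0.045, -0.002, 0, 0], [0.04, 0, 0, 0], [0.021, 0, 0, 0], [0.005, 0, 0, 0], [0, 0, 0, 0], [0, 0, 0, 0]]]' --jaw 0.06

```text
t: 38.45
ee_pos: [0.6246, 0.1333, 0.1916]
orientation: [2.223, 2.219, -0.0]
contact_force: [-0.4, -0.5, 1.1]
opening: 0.0602
```

```bash
python3 - <<'E'
from h import *
s=sense();print(s['t'],s['ee_pos'],s['contact_force'],s['opening'])
w=cap('wrist');print('knob',circ(w,(.6244,.135),.03,.031,.042),'disc',circ(w,(.6244,.135),.03,.006,.014));save('w2.png',w[0])
for n in('top','side'):
    t=cap(n);print(n,'slim',circ(t,(.631,-.126),.04,.132,.148),'mid',circ(t,(.631,-.126),.035,.096,.11))
    print(n,'knob',circ(t,(.6244,.135),.03,.031,.042))
E
```

```text
38.45 [0.62464323 0.13330051 0.19155045] [-0.39691238 -0.47228369  1.06263572] 0.0602272934186492
knob (220, ((625.9893188476562, 133.32318115234375), 7.993497371673584)) disc (1102, ((626.0803833007812, 133.20960998535156), 21.88436508178711))
top slim (141, ((629.5855712890625, -124.92249298095703), 17.599964141845703)) mid (198, ((628.7188720703125, -126.1888656616211), 24.13186264038086))
top knob (49, ((624.2635498046875, 134.4393310546875), 8.468597412109375))
side slim (115, ((627.9401245117188, -125.1619873046875), 18.418607711791992)) mid (151, ((628.6296997070312, -124.61914825439453), 24.414823532104492))
side knob (53, ((624.9835205078125, 135.56219482421875), 8.285287857055664))
```

View pics/w2.png

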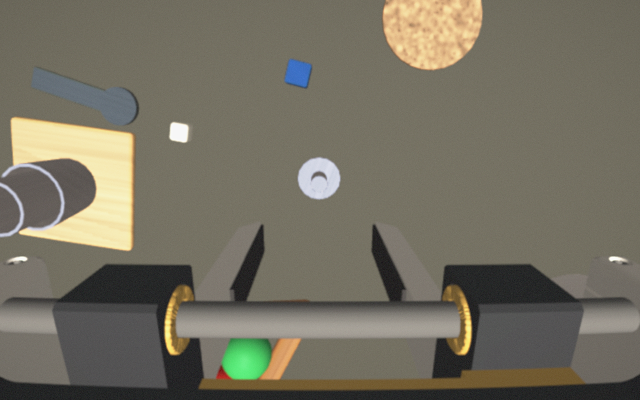

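The lid stands knob up at pixel (319,182), and the wrist view puts the knob at (626,133). I'll descend to TCP z≈0.027.

jog_arm --motion '[[[0.0005, 0.001, 0.03, 0], [0, 0, 0.03, 0], [0, 0, 0.03, 0], [0, 0, 0.03, 0], [0, 0, 0.025, 0], [0, 0, 0.013, 0], [0, 0, 0, 0], [0, 0, 0, 0]]]'

```text
t: 39.6
ee_pos: [0.6261, 0.1355, 0.0345]
orientation: [2.221, 2.221, 0.002]
contact_force: [1.0, -0.5, -0.1]
opening: 0.0603
```

jog_arm --motion '[[[-0.001, 0, 0.004, 0], [0, 0, 0.003, 0], [0, 0, 0, 0], [0, 0, 0, 0]]]'

```text
t: 40.1
ee_pos: [0.6255, 0.1345, 0.0265]
orientation: [2.221, 2.221, -0.0]
contact_force: [0.1, 0.4, -0.5]
opening: 0.0601
```

jog_arm --motion '[[[0, 0, 0, 0], [0, 0, 0, 0], [0, 0, 0, 0], [0, 0, 0, 0], [0, 0, 0, 0], [0, 0, 0, 0], [0, 0, 0, 0], [0, 0, 0, 0]]]' --jaw 0.005 --grip_force 15

```text
t: 41.1
ee_pos: [0.6255, 0.1345, 0.0265]
orientation: [2.221, 2.221, -0.0]
contact_force: [-0.7, -0.9, 0.5]
opening: 0.0151
```

jog_arm --motion '[[[0, 0, -0.01, 0], [0, 0, -0.03, 0], [0, 0, -0.04, 0], [0, 0, -0.04, 0], [0, 0, -0.04, 0], [0, 0, -0.02, 0], [0, 0, 0, 0], [0, 0, 0, 0]]]'

```text
t: 42.1
ee_pos: [0.6248, 0.1346, 0.2051]
orientation: [-2.221, -2.221, 0.003]
contact_force: [-0.3, -0.1, -0.7]
opening: 0.0148
```

jog_arm --motion '[[[-0.015, 0, 0, 0], [-0.03, 0, 0, 0], [-0.035, 0.001, 0, 0], [-0.04, 0.001, 0, 0], [-0.04, 0.001, 0, 0], [-0.035, 0.001, 0, 0], [-0.03, 0.001, 0, 0], [-0.02, 0, 0, 0], [-0.01, 0, 0, 0], [-0.005, 0, 0, 0], [0, 0, 0, 0], [0, 0, 0, 0]]]'

```text
t: 43.6
ee_pos: [0.6306, -0.1245, 0.2065]
orientation: [-2.22, -2.223, -0.0]
contact_force: [0.7, -0.8, 0.5]
opening: 0.0147
```

```bash
python3 - <<'E'
from h import *
s=sense();print(s['t'],s['ee_pos'],s['contact_force'],s['opening'])
t=cap('side');e=s['ee_pos']
print('disc',circ(t,e,.03,.180,.194),'slim',circ(t,(.630,-.1265),.03,.132,.148),'mid',circ(t,(.631,-.1265),.035,.096,.11))
w=cap('wrist');print('disc w',circ(w,e,.03,.180,.194),'slim w',circ(w,(.630,-.1265),.03,.130,.148),'mid w',circ(w,(.631,-.1265),.035,.094,.11))
a=cv2.resize(t[0][60:220,180:340],(480,480));b=cv2.resize(w[0][60:320,190:450],(480,480))[:, :320]
save('s5.png',np.hstack([a,b]))
E
```

```text
43.6 [ 0.63063253 -0.1245366   0.20646078] [ 0.74994183 -0.82078917  0.46775588] 0.014746724662079175
disc (141, ((629.7574462890625, -123.46717071533203), 22.24029541015625)) slim (117, ((630.0501708984375, -125.51463317871094), 17.512958526611328)) mid (151, ((629.7091674804688, -124.67915344238281), 24.1300048828125))
disc w (1610, ((630.7713012695312, -125.5721664428711), 21.859580993652344)) slim w (340, ((626.9871826171875, -127.35337829589844), 16.34087562561035)) mid w (627, ((630.5266723632812, -127.95115661621094), 23.787546157836914))
```

View pics/s5.png

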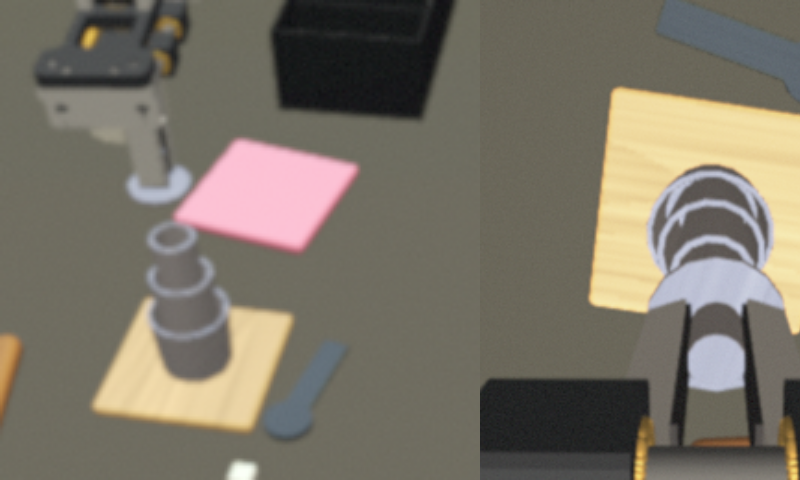

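Lid upright; in both views its disc sits about 2 mm to +y of the slim rim. I'll shift it -2 mm and lower.

jog_arm --motion '[[[-0.002, 0, 0.012, 0], [0, 0, 0.012, 0], [0, 0, 0.008, 0], [0, 0, 0.004, 0], [0, 0, 0.002, 0], [0, 0, 0, 0], [0, 0, 0, 0]]]'

```text
t: 44.58
ee_pos: [0.6306, -0.1275, 0.1688]
orientation: [2.221, 2.221, 0.0]
contact_force: [-0.2, -0.3, -0.4]
opening: 0.0151
```

jog_arm --motion '[[[0, 0, 0.002, 0], [0, 0, 0.002, 0], [0, 0, 0.001, 0], [0, 0, 0, 0], [0, 0, 0, 0]]]'

```text
t: 45.2
ee_pos: [0.6305, -0.1275, 0.1635]
orientation: [2.221, 2.221, -0.0]
contact_force: [-0.7, 0.6, -0.7]
opening: 0.0149
```

jog_arm --motion '[[[0, 0, 0.001, 0], [0, 0, 0.001, 0], [0, 0, 0, 0], [0, 0, 0, 0]]]'

```text
t: 45.7
ee_pos: [0.6304, -0.1275, 0.1615]
orientation: [-2.221, -2.221, 0.0]
contact_force: [0.3, -0.3, 0.8]
opening: 0.0147
```

jog_arm --motion '[[[0, 0, 0.0005, 0], [0, 0, 0, 0], [0, 0, 0, 0]]]'

```text
t: 46.08
ee_pos: [0.6304, -0.1274, 0.161]
orientation: [2.221, 2.221, -0.0]
contact_force: [0.2, 0.8, -1.1]
opening: 0.0149
```

jog_arm --motion '[[[0, 0, 0.0005, 0], [0, 0, 0, 0], [0, 0, 0.0005, 0], [0, 0, 0, 0], [0, 0, 0, 0]]]'

```text
t: 46.7
ee_pos: [0.6307, -0.1275, 0.1604]
orientation: [2.221, 2.221, 0.001]
contact_force: [-1.0, 0.8, 6.5]
opening: 0.015
```

Contact came at 0.1604 against an expected 0.1605, so the lid is seated. I'll release and retreat.

jog_arm --motion '[[[0, 0, 0, 0], [0, 0, 0, 0], [0, 0, 0, 0], [0, 0, 0, 0], [0, 0, -0.02, 0], [0, 0, -0.03, 0], [0, 0, -0.04, 0], [0.03, -0.02, 0, 0], [0.045, -0.02, 0, 0], [0.045, -0.02, 0, 0], [0.045, -0.02, 0, 0], [0.045, -0.02, 0, 0], [0.045, -0.01, 0, 0], [0.045, 0, 0, 0], [0.03, 0, 0, 0], [0.01, 0, 0, 0], [0, 0, 0, 0], [0, 0, 0, 0], [0, 0, 0, 0]]]' --jaw 0.05

```text
t: 49.08
ee_pos: [0.5207, 0.2115, 0.2502]
orientation: [2.223, 2.22, 0.0]
contact_force: [-0.1, 0.5, 0.1]
opening: 0.0495
```

```bash
python3 - <<'E'
from h import *
s=sense();print(s['t'],s['ee_pos'],s['contact_force'])
I=[]
for n in('top','side'):
    t=cap(n)
    print(n,'knob',circ(t,(.63,-.126),.03,.163,.175),'disc',circ(t,(.63,-.126),.035,.138,.149),'mid',circ(t,(.63,-.126),.035,.098,.108),'wide',circ(t,(.63,-.126),.05,.06,.071))
    print('dice',circ(t,(.5755,-.0025),.03,.013,.024),'chalk',circ(t,(.521,.1145),.03,.017,.026))
    I.append(t[0])
save('f.png',np.hstack([cv2.resize(I[0][70:230,210:410],(400,320)),cv2.resize(I[1][70:230,180:380],(400,320))]))
E
```

```text
49.075 [0.52068619 0.21145126 0.25020564] [-0.11540042  0.50192245  0.13456112]
top knob (73, ((629.6173706054688, -126.91555786132812), 8.144289016723633)) disc (339, ((630.167236328125, -126.28857421875), 22.685609817504883)) mid (117, ((627.5947875976562, -125.45586395263672), 23.5278377532959)) wide (170, ((628.805419921875, -126.4605941772461), 32.07242202758789))
dice (72, ((575.3517456054688, -2.730254650115967), 10.960040092468262)) chalk (119, ((519.9222412109375, 113.63457489013672), 14.16657829284668))
side knob (0, 0) disc (0, 0) mid (0, 0) wide (0, 0)
dice (0, 0) chalk (109, ((522.3806762695312, 115.67513275146484), 13.734066009521484))
```

View pics/f.png

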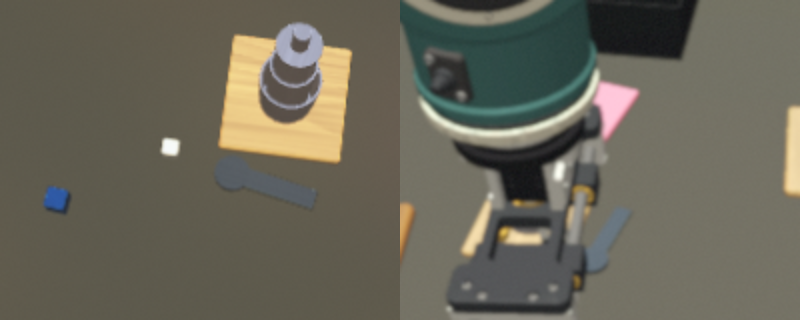

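The top view shows the complete stack centred on the board, with the knob top at about 0.17 and the disc level at about 0.143 (plug in). The chalk, die and opener haven't moved. The side view is blocked by the arm.

```bash
python3 -c "
from station import env
print(env.hand_in())"
```

```text
the job is handed in; nothing more can be done
None
```

The cup set is put away and handed in at about 49 s of the 128 s allowed. The slim cup went to the coaster first. Then the wide, mid-sized and slim cups went onto the smaller wooden board one after another, and the lid went on last. I lowered each piece until the wrist felt contact (6–12 N) before letting go.

- **Stack:** the last top view showed the stack standing within about 3 mm of the board centre. The lid disc and knob were at the heights expected with the plug in the mouth.
- **Bystanders:** the chalk and die measured in their original places, within about 1 mm. I checked the opener only by eye, and it looked unmoved.
- **Limits of the check:** the arm blocked the side view at the end, so the final check rests on the top camera alone. Throughout the job the cameras disagreed with each other by 1–2 mm, which is within their calibration.

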